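# Let the large eggs out of the dispenser

### The job

Two egg dispensers stand on the counter: on the one that holds the two large eggs, press the black pad of its lever down with the fingertips so that the gate lifts, and keep it down until both large eggs have rolled into the tray. Then let go so that the lever springs back and the gate drops. Do not touch any egg, do not work the lever of the dispenser with the small eggs, and leave the jar, the bowl and the rolling pin where they are.

Things in the scene. Friction and masses are not known exactly. Their poses are not given: they have to be found in the camera images.
- large: egg dispenser (sheet steel, fixed to the counter) that holds the two LARGE eggs; chute 66 mm wide inside. Origin on the counter straight below the gate, mid-width of the chute; own x points uphill along the chute (roughly away from the robot), y sideways to the lever's pad, z up. The open-topped chute runs from x = +150 to -50 mm, slopes 9 degrees down to -x, floor 55 mm high at the gate, walls 28 mm.
- small: second egg dispenser, same build, fixed, that holds the two SMALL eggs; chute 44 mm wide inside; to be left alone. Which of the two stands on the left varies. Origin, axes and layout as for the first. They stand side by side, both with the pad on their +y side
- large_tray (a point): middle of the floor of the catch tray at the low end of the large eggs' chute: inside about 132 mm along the chute, 92 mm across; floor 5 mm and rim 46 mm above the counter; outside it spans x = -192 to -52 mm, y = -50 to +50 mm in the dispenser's frame
- large_pivot (a point): pivot of the rocking lever (aluminium bar 190 mm long, lying along the dispenser's y) of the large eggs' dispenser, on a post at x = 0, y = +85 mm, 151 mm above the counter. One end lifts the sliding gate plate at x = 0 that holds back the eggs, the other carries the pad
- large_pad_top (a point): centre of the top face of the square black press pad (30 x 30 x 8 mm) on the free end of the lever of the dispenser with the large eggs, about 85 mm sideways (+y of the dispenser) beyond the pivot. About 184 mm above the counter at rest, about 134 mm when fully down: it travels about 50 mm almost straight down and tilts by 16 degrees either side of level
- small_pad_top (a point): centre of the top face of the square black press pad (30 x 30 x 8 mm) on the free end of the lever of the dispenser with the small eggs, about 85 mm sideways (+y of the dispenser) beyond the pivot. About 184 mm above the counter at rest, about 134 mm when fully down: it travels about 50 mm almost straight down and tilts by 16 degrees either side of level
- large_lever (a joint): angle of the lever on the large eggs' dispenser: 0 at rest (gate down, pad up), 0.56 rad with the pad fully down (gate lifted 50 mm). The large eggs pass under the gate from about 0.42 rad; a spring returns the lever when let go. The pad takes about 2.5 N to start and 7 N fully down
- small_lever (a joint): the same for the small eggs' dispenser; must stay at rest
- large_egg0: large brown egg, origin at its centre (58 mm long, 44 mm thick, lying across the chute, 60 g, rigid): the first, against the gate; once the gate is up they roll into the tray by themselves within about 1 s
- small_egg0: small brown egg, origin at its centre (35 mm long, 27 mm thick): the first, against the gate in the other dispenser
- large_egg1: large brown egg, origin at its centre (58 mm long, 44 mm thick, lying across the chute, 60 g, rigid): the second, behind the first; once the gate is up they roll into the tray by themselves within about 1 s
- small_egg1: small brown egg, origin at its centre (35 mm long, 27 mm thick): the second, behind the first in the other dispenser
- jar: closed jar, 48 mm across, 75 mm high, loose, bystander; origin at the centre of its underside
- bowl: steel bowl, 120 mm across, 50 mm high, bystander; origin at the centre of its underside
- pin: wooden rolling pin, 42 mm thick, 400 mm long along its own y, loose, bystander; origin under its middle
Not all that is in view belongs to the job. Leave any red look-alike of the large_egg1 alone.

How it is judged (in metres and radians):
On the way, in this order (a step that is already met when the one before it is completed fails the run):
1. the robot presses the pad of the large eggs' dispenser down (value of joint large_lever above 0.25 rad and contact force between any of the fingers, the arm and large_lever_c1 above 0.5 N), for 0.05 s.
2. both large eggs are in the tray of their dispenser (x of large_egg0 in the frame of large between -0.192 and -0.052 m and y of large_egg0 in the frame of large between -0.05 and 0.05 m and height (world z) of each of large_egg0, large_egg1 below 0.06 m and x of large_egg1 in the frame of large between -0.192 and -0.052 m and y of large_egg1 in the frame of large between -0.05 and 0.05 m), for 0.2 s.
At the end, for the whole second after the job is handed in: Both large eggs lie at rest (under 30 mm/s) in the tray of their dispenser, its lever is back within 0.08 rad of rest (gate down), the other lever is at rest within 0.08 rad and both small eggs are still behind their gate (all of step 2 and linear speed of each of large_egg0, large_egg1 below 0.03 m/s and value of joint each of large_lever, small_lever below 0.08 rad and x of each of small_egg0, small_egg1 in the frame of small above 0.005 m); the robot touches nothing.
It fails at once if an egg is touched, gripped or carried by the robot (contact force between any of the fingers, the arm and large_egg0 above 0.2 N or contact force between any of the fingers, the arm and large_egg1 above 0.2 N or contact force between any of the fingers, the arm and small_egg0 above 0.2 N or contact force between any of the fingers, the arm and small_egg1 above 0.2 N).
It fails at once if the lever of the small eggs' dispenser is pressed (value of joint small_lever above 0.12 rad).
It fails at once if a small egg passes its gate or leaves its chute (not (x of each of small_egg0, small_egg1 in the frame of small above 0.005 m)).
It fails at once if a large egg is lifted (height (world z) of any of large_egg0, large_egg1 above 0.16 m).
It fails at once if a bystander is moved more than 20 mm (distance of any of jar, bowl, pin from where it was at the start of the episode above 0.02 m).
It also fails if it takes over 32 s, if anything falls off the work surface, if the arm or the gripper's body presses on something with over 40 N, if the wrist force passes 120 N, or if a joint passes its speed limit or range.

### The arm

A 6-joint arm with a two-finger parallel gripper is mounted at the origin on the work surface. World frame = base frame: x ahead of the robot, y to its left, z up, the work surface at z = 0. Lengths are in m, angles in degrees, forces in N, time in s.
With the tool pointing down it reaches from about 0.375 to 0.9 m from the base axis. Payload 3.1 kg.
Tool frame: the origin (TCP) lies at the very end of the fingers, on their centre line; the grasp point (between the pads) lies 19 mm behind it; z points along the fingers, y is the direction in which the jaws open and shut (so a half turn about z gives the same grasp; the last joint's range is limited). The gripper opens to 87 mm and grips with 3 to 60 N. Pads are 19 mm wide; open, the fingers measure 117 mm over their backs; the gripper's body (75 mm by 190 mm) begins 51 mm behind the grasp point.
Start: joints at [-77.378, 30.224, 82.088, -0, 67.689, -10.227], TCP at [0.243, -0.576, 0.223] pointing down, gripper open.
Joint ranges: [-176.69, 176.69], [-43.24, 126.21], [12.49, 139.97], [-82, 262], [0, 151.66], [-163.58, 163.58]. Speed limits (degrees/s): [159.86, 159.86, 180, 180, 180, 180].

### API

Orientations are given as a 3x3 rotation matrix whose columns are the frame's x, y, z axes.
In Python, from rig import readout, capture, camera_model, bot, spot_in, regions_of gives the robot as it stands.
- The arm moves only by the tool send_rows, never from a script. Its argument "moves" is a list that holds one entry, the list of rows, each a list of 7 numbers: the turn, a rotation vector about the tool's x, y, z in degrees, then the shift along the tool's x, y, z in cm, then the opening, from -1 (shut) to 1 (fully open). A call has exactly 5 rows; each row shifts and turns the commanded pose from where the row before left it, along the tool's axes as they then stand; what a row does not reach is not made up. A row lasts 1/10 s, in which the tool goes at most 50 mm and 8.59 degrees, less where a joint would pass 70% of its speed; a pose out of reach is approached as far as the arm can. A call with a gripper value outside its range is refused whole. The fingers move at their own pace and stop on an object; the grip force is fixed at half the most. Time passes only in rows, so rows that do not move let the fingers close, or fill a call up. It gives the time, the measured TCP pose, the force and the opening at its end, in the units of the state.
- readout.read_state(): the state, without advancing time (a new reading comes with each control period).
- capture(name): name is "scene" or "top" or "wrist"; returns the picture (400x640x3 uint8, blue, green, red); there is no depth.
- camera_model(name): a dict with "camera_matrix" (3x3 intrinsics, pixels), "k1" (the pictures are not rectified: a ray, as slopes to the right and down, at radius r is drawn at 1 + k1 r^2 times it, then the intrinsics apply), "pose" (4x4, takes a point from camera to world coordinates). Camera axes: x right, y up, looking along -z (the intrinsics and any distortion apply to the point x, -y, -z); pixel columns grow to the right and rows downward; lengths in m; the calibration is good to about 2 mm. A picture is of the moment at which its call begins: read the wrist's pose just before it. camera_model takes no time and is no camera call; for the wrist camera it gives the pose at the moment of the call.
- bot.hand_in(): hands the job in, once; it reports no verdict.
Trained networks look in the newest picture that a camera, given by its name, has taken for a name from the list of things; names that differ only in an ending like _2 or _b are one class to them, and where a whole thing is asked for, a point or a joint stands for the part that bears it (a point fixed in the world has none). Each returns a list of dicts, best first, with "p" (0 to 1); they miss things now and then, are a little off and sometimes report something else, mostly with a low value. They report only what shows in the picture. A call takes as long as a camera call. They do not tell look-alikes from the thing itself.
- spot_in(camera, thing): "location" ([x, y, z] in m, in world coordinates, good to about 4 mm: the middle of the surface that is visible of it).
- regions_of(camera, thing): "mask" (400x640 bool, what is visible of it).
The state is a dict: "time_s": time; "joint_positions": joint angles; "qvel": joint speeds; "tau": joint torques, N m; "position": TCP position; "tcp_rot": TCP orientation; "force": force on the tool from outside, world axes, zero at the start; "moment": the same for the moment, N m; "opening": opening from 0.0 (shut) to 1.0 (fully open).
Only numpy, scipy, OpenCV 4.12 (cv2) and the standard library are available. Lean on these libraries where they do the work, as an engineer would, in place of code of your own. Each camera call takes 0.05 s, during which the arm holds its last target. There are 200 camera calls.

## Working session

There is one attempt and no reset: what is moved stays moved. The work goes in short steps, Python scripts to look and compute and a tool call to move; the robot and the scene stay as the last step left them, time stands still between calls to the robot, and variables do not carry over. Pictures are saved under pics/ and viewed, about 8 in all and at most 12, crops included, and the job is handed in when it is done.

Besides the shell and the picture viewer there is one more tool, called after "Request:" by a JSON object that holds its "api" and its "payload", one argument or row to a line. send_rows: Moves the arm, as the interface text tells. Its arguments: {"type":"object","properties":{"moves":{"type":"array","items":{"type":"array","items":{"type":"array","items":{"type":"number"}}}}},"required":["moves"]}

```bash
mkdir -p pics
python3 - <<'E'
from rig import *
import cv2,numpy as np
s=readout.read_state();print(s['time_s'],s['position'],np.round(s['tcp_rot'],3).tolist(),s['opening'])
for c in ['scene','top']:
    cv2.imwrite(f'pics/{c}0.png',capture(c))
    for t in ['large_pad_top','small_pad_top','large_pivot','large_egg0','small_egg0','jar','bowl','pin']+(['large','small','large_tray'] if c=='top' else []):
        print(c,t,[(round(d['p'],2),np.round(d['location'],3).tolist()) for d in spot_in(c,t)[:4]])
print(readout.read_state()['time_s'])
E
```

```text
0.0 [ 0.24253827 -0.57522206  0.22157749] [[0.922, 0.388, -0.001], [0.388, -0.922, 0.002], [0.0, -0.002, -1.0]] 1.0010726645064814
scene large_pad_top [(0.61, [0.638, 0.195, 0.161])]
scene small_pad_top [(0.77, [0.517, -0.225, 0.163])]
scene large_pivot [(0.62, [0.643, 0.133, 0.067])]
scene large_egg0 [(0.72, [0.688, -0.064, 0.034]), (0.58, [0.641, 0.088, 0.096]), (0.55, [0.686, 0.072, 0.1]), (0.48, [0.863, 0.099, 0.036])]
scene small_egg0 [(0.45, [0.642, 0.134, 0.068]), (0.41, [0.54, -0.326, 0.082]), (0.39, [0.572, -0.329, 0.082])]
scene jar [(0.7, [0.385, -0.144, 0.048]), (0.26, [0.644, 0.137, 0.066])]
scene bowl [(0.56, [0.443, 0.452, 0.034])]
scene pin [(0.83, [0.573, -0.528, 0.034]), (0.33, [0.686, 0.073, 0.1])]
top large_pad_top [(0.5, [0.637, 0.19, 0.161])]
top small_pad_top [(0.77, [0.515, -0.231, 0.162])]
top large_pivot [(0.65, [0.596, 0.119, 0.044])]
top large_egg0 [(0.68, [0.851, 0.092, 0.042]), (0.46, [0.673, -0.065, 0.041]), (0.43, [0.63, 0.082, 0.101])]
top small_egg0 []
top jar [(0.63, [0.63, 0.082, 0.098])]
top bowl [(0.73, [0.462, 0.452, 0.021])]
top pin [(0.73, [0.532, -0.538, 0.038])]
top large [(0.72, [0.596, 0.122, 0.045])]
top small [(0.55, [0.493, -0.319, 0.032])]
top large_tray [(0.76, [0.592, 0.118, 0.044])]
1.05
```

View pics/scene0.png

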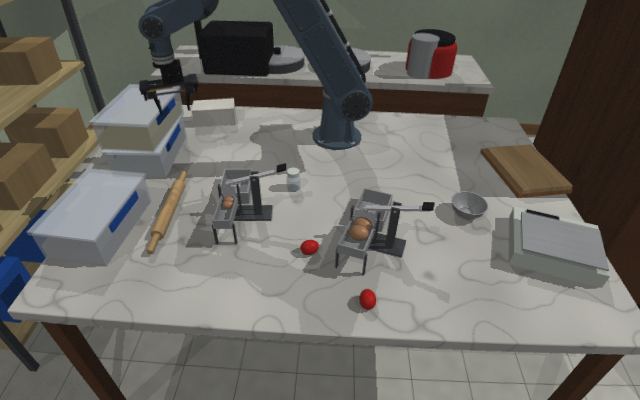

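View pics/top0.png

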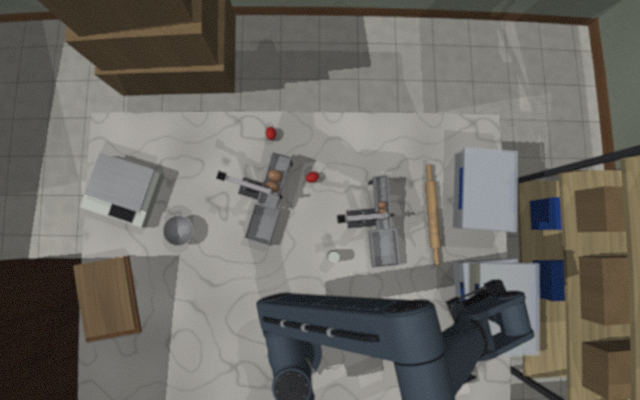

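The scene view shows two dispensers. One is at scene (365,225) / top (270,200) with big eggs at scene (360,230). The other is at scene (232,200) / top (383,215) with visibly smaller eggs. There are red look-alikes at scene (310,247) and (368,299). The large-egg dispenser is the scene-right one, with its pad at scene (428,206) / top (221,175). I'll confirm it in a crop and triangulate the pad.

```bash
cat > h.py <<'E'
import numpy as np,cv2
from rig import *
def ray(c,uv,m=None):
    m=m or camera_model(c);K=np.array(m['camera_matrix']);P=np.array(m['pose'])
    d=np.array([(uv[0]-K[0,2])/K[0,0],(uv[1]-K[1,2])/K[1,1]]);u=d.copy()
    for _ in range(20):u=d/(1+m['k1']*(u@u))
    v=P[:3,:3]@np.array([u[0],-u[1],-1]);return P[:3,3],v/np.linalg.norm(v)
def tri(obs):
    A=np.zeros((3,3));b=np.zeros(3)
    for o,v in obs:
        M=np.eye(3)-np.outer(v,v);A+=M;b+=M@o
    X=np.linalg.solve(A,b);return X,[np.linalg.norm((np.eye(3)-np.outer(v,v))@(X-o)) for o,v in obs]
def atz(r,z):
    o,v=r;return o+v*(z-o[2])/v[2]
E
python3 - <<'E'
from h import *
a=cv2.imread('pics/scene0.png');b=cv2.imread('pics/top0.png')
A=cv2.resize(a[160:280,200:450],None,fx=3,fy=3,interpolation=2)
B=cv2.resize(b[120:270,200:450],None,fx=3,fy=3,interpolation=2)[:450-220]
cv2.imwrite('pics/c1.png',np.vstack([A,B]))
def cen(im,x0,y0,r=10):
    w=im[y0-r:y0+r+1,x0-r:x0+r+1].max(2)
    n,l,s,c=cv2.connectedComponentsWithStats((w<60).astype(np.uint8));i=1+s[1:,4].argmax()
    return c[i]+[x0-r,y0-r],s[i].tolist()
for n,p,q in[('large',(428,206),(221,175)),('small',(282,168),(341,218))]:
    P,sp=cen(a,*p);Q,sq=cen(b,*q)
    print(n,P,sp,Q,sq,tri([ray('scene',P),ray('top',Q)]),atz(ray('top',Q),.18),atz(ray('scene',P),.18))
E
```

```text
large [427.31460674 206.16853933] [4, 6, 12, 9, 89] [220.90697674 175.53488372] [6, 7, 8, 8, 43] (array([0.65651178, 0.25319461, 0.183662  ]), [np.float64(0.0010374514502992653), np.float64(0.0010374514502991953)]) [0.65719147 0.25506606 0.18      ] [0.65229271 0.25345023 0.18      ]
small [281.  167.5] [5, 6, 9, 8, 62] [341.07692308 218.46153846] [7, 8, 7, 6, 39] (array([ 0.50755706, -0.16480506,  0.18428303]), [np.float64(0.00011873734557759898), np.float64(0.00011873734557758708)]) [ 0.50771479 -0.16532339  0.18      ] [ 0.50150075 -0.16565983  0.18      ]
```

View pics/c1.png

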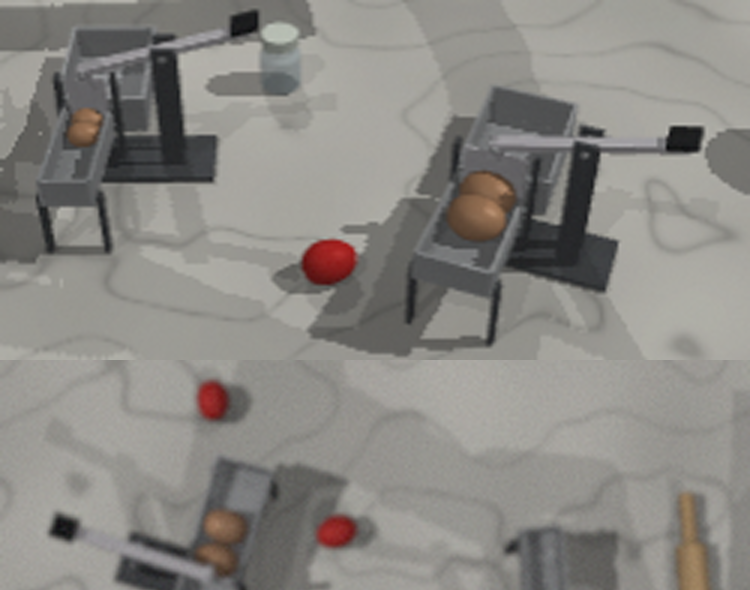

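The crop confirms it: the scene-right dispenser holds the clearly larger brown eggs, and its pad is at about (0.657, 0.254, 0.183). I'll close the fingers, rise, and cross over.

Request:
{"api": "send_rows", "payload": {
  "moves": [
    [[0,0,0,0,0,-4,-1],[0,0,0,0,0,-4,-1],[0,0,0,3.5,-3,0,-1],[0,0,0,3.5,-3,0,-1],[0,0,0,3.5,-3,0,-1]]
  ]
}}

```text
time_s: 1.55
position: [0.3049, -0.4511, 0.3029]
tcp_rot: [[0.922, 0.387, 0.001], [0.387, -0.922, -0.001], [0.0, 0.001, -1.0]]
force: [0.7, -0.9, 0.5]
opening: 0.632
```

Request:
{"api": "send_rows", "payload": {
  "moves": [
    [[0,0,0,3.5,-3,0,-1],[0,0,0,3.5,-3,0,-1],[0,0,0,3.5,-3,0,-1],[0,0,0,3.5,-3,0,-1],[0,0,0,3.5,-3,0,-1]]
  ]
}}

```text
time_s: 2.05
position: [0.4081, -0.2443, 0.3028]
tcp_rot: [[0.922, 0.388, 0.001], [0.388, -0.922, -0.0], [0.0, 0.001, -1.0]]
force: [1.2, -0.8, -0.1]
opening: 0.171
```

Request:
{"api": "send_rows", "payload": {
  "moves": [
    [[0,0,0,3.5,-3,0,-1],[0,0,0,3.5,-3,0,-1],[0,0,0,3.5,-3,0,-1],[0,0,0,3.5,-3,0,-1],[0,0,0,3.5,-3,0,-1]]
  ]
}}

```text
time_s: 2.55
position: [0.5112, -0.038, 0.3028]
tcp_rot: [[0.921, 0.388, 0.001], [0.388, -0.921, -0.0], [0.0, 0.001, -1.0]]
force: [1.2, -0.2, -0.4]
opening: 0.007
```

Request:
{"api": "send_rows", "payload": {
  "moves": [
    [[0,0,0,3.5,-3,0,-1],[0,0,0,3.5,-3,0,-1],[0,0,0,3.5,-3,0,-1],[0,0,0,3.5,-3,0,-1],[0,0,-8,0,0,0,-1]]
  ]
}}

```text
time_s: 3.05
position: [0.5949, 0.1303, 0.3024]
tcp_rot: [[0.854, 0.52, 0.002], [0.52, -0.854, 0.002], [0.003, -0.001, -1.0]]
force: [0.1, -0.8, -0.1]
opening: 0.006
```

Request:
{"api": "send_rows", "payload": {
  "moves": [
    [[0,0,-8,0,0,0,-1],[0,0,-8,0,0,0,-1],[0,0,-8,0,0,0,-1],[0,0,-8,0,0,0,-1],[0,0,-8,0,0,0,-1]]
  ]
}}

```text
time_s: 3.55
position: [0.5929, 0.1252, 0.3025]
tcp_rot: [[0.322, 0.947, -0.0], [0.947, -0.322, 0.0], [-0.0, -0.0, -1.0]]
force: [0.3, 0.3, 0.1]
opening: 0.003
```

Request:
{"api": "send_rows", "payload": {
  "moves": [
    [[0,0,0,3.6,0.5,0,-1],[0,0,0,3.6,0.5,0,-1],[0,0,0,3.6,0.5,0,-1],[0,0,0,3.5,0.4,0,-1],[0,0,0,0,0,0,-1]]
  ]
}}

```text
time_s: 4.05
position: [0.6589, 0.258, 0.3017]
tcp_rot: [[0.324, 0.946, 0.001], [0.946, -0.324, 0.002], [0.002, 0.0, -1.0]]
force: [-0.5, -0.6, -0.3]
opening: 0.004
```

Run:
```python
from h import *
s=readout.read_state();print(s['position'],np.round(s['tcp_rot'],3).tolist())
m=camera_model('wrist');P=np.array(m['pose']);print(np.round(P,3))
im=capture('wrist');cv2.imwrite('pics/w1.png',im)
print(spot_in('wrist','large_pad_top')[:2] )
def proj(X):
    x=np.linalg.inv(P)@np.r_[X,1];K=np.array(m['camera_matrix']);u=np.array([x[0],-x[1]])/-x[2];u*=1+m['k1']*(u@u);return K[:2,:2]@u+K[:2,2]
print('pad',proj([.6565,.2535,.183]),'tcp',proj(s['position']))
```

```text
[0.65885906 0.25802909 0.3017439 ] [[0.324, 0.946, 0.001], [0.946, -0.324, 0.002], [0.002, 0.0, -1.0]]
[[ 0.946  0.313  0.088  0.684]
 [-0.325  0.91   0.259  0.329]
 [ 0.001 -0.274  0.962  0.463]
 [ 0.     0.     0.     1.   ]]
[{'location': [0.6533, 0.2465, 0.1884], 'p': 0.65}]
pad [317.93335589 196.93477029] tcp [318.50011839 249.25195844]
```

View pics/w1.png

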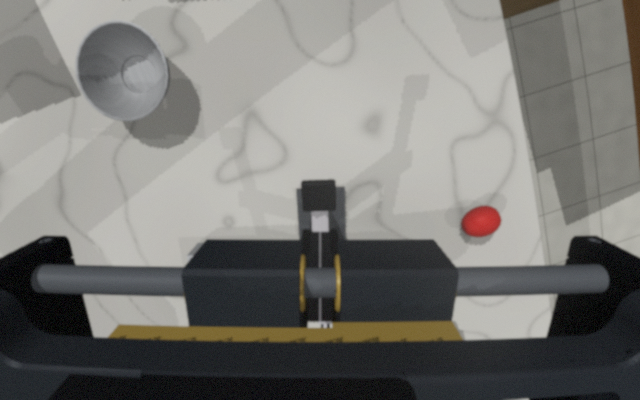

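The wrist view shows the pad at (318,194), dead ahead. The lever is in line with the tool's x and the look agrees with the triangulation to about 2 mm. Descending.

Request:
{"api": "send_rows", "payload": {
  "moves": [
    [[0,0,0,-0.2,0,3,-1],[0,0,0,0,0,3,-1],[0,0,0,0,0,2.5,-1],[0,0,0,0,0,1.5,-1],[0,0,0,0,0,0.5,-1]]
  ]
}}

```text
time_s: 4.65
position: [0.656, 0.2507, 0.1957]
tcp_rot: [[0.329, 0.944, -0.004], [0.944, -0.329, -0.001], [-0.002, -0.003, -1.0]]
force: [-0.2, 0.5, -0.2]
opening: 0.002
```

Request:
{"api": "send_rows", "payload": {
  "moves": [
    [[0,0,0,0,0,0.8,-1],[0,0,0,0,0,0.8,-1],[0,0,0,0,0,0.8,-1],[0,0,0,0,0,0.8,-1],[0,0,0,0,0,0,-1]]
  ]
}}

```text
time_s: 5.15
position: [0.658, 0.2526, 0.1654]
tcp_rot: [[0.328, 0.945, 0.002], [0.945, -0.328, 0.001], [0.001, 0.002, -1.0]]
force: [1.7, 2.8, 4.9]
opening: 0.005
```

Request:
{"api": "send_rows", "payload": {
  "moves": [
    [[0,0,0,0,0,0.8,-1],[0,0,0,0,0,0.8,-1],[0,0,0,0,0,0.8,-1],[0,0,0,0,0,0.2,-1],[0,0,0,0,0,0,-1]]
  ]
}}

```text
time_s: 5.65
position: [0.6582, 0.2529, 0.1416]
tcp_rot: [[0.328, 0.945, 0.003], [0.945, -0.328, 0.001], [0.002, 0.002, -1.0]]
force: [0.5, 3.3, 8.1]
opening: 0.009
```

Request:
{"api": "send_rows", "payload": {
  "moves": [
    [[0,0,0,0,0,0,-1],[0,0,0,0,0,0,-1],[0,0,0,0,0,0,-1],[0,0,0,0,0,0,-1],[0,0,0,0,0,0,-1]]
  ]
}}

```text
time_s: 6.15
position: [0.6582, 0.2529, 0.1416]
tcp_rot: [[0.328, 0.945, 0.003], [0.945, -0.328, 0.001], [0.002, 0.003, -1.0]]
force: [0.2, 2.5, 8.8]
opening: 0.008
```

Run:
```python
from h import *
a=capture('scene');b=capture('top')
cv2.imwrite('pics/p1.png',np.vstack([cv2.resize(a[140:280,200:450],None,fx=2,fy=2,interpolation=2),cv2.resize(b[120:260,200:450],None,fx=2,fy=2,interpolation=2)]))
```

```text
(no output)
```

View pics/p1.png

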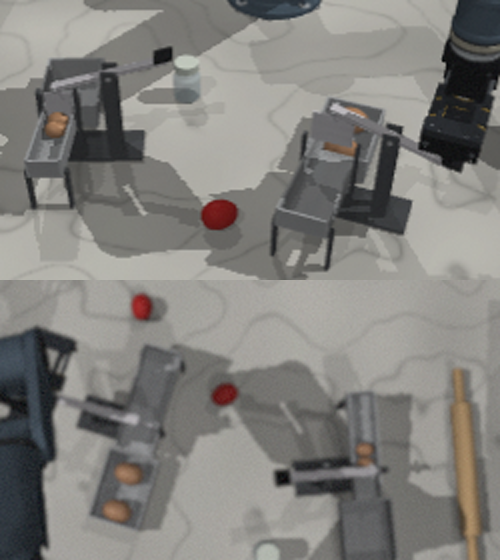

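The gate is lifted and the top view (crop pixels (128,473) and (115,510)) shows both eggs in the tray. I'll hold another second to let them settle, then release.

Request:
{"api": "send_rows", "payload": {
  "moves": [
    [[0,0,0,0,0,0,-1],[0,0,0,0,0,0,-1],[0,0,0,0,0,0,-1],[0,0,0,0,0,0,-1],[0,0,0,0,0,0,-1]]
  ]
}}

```text
time_s: 6.75
position: [0.6582, 0.2529, 0.1416]
tcp_rot: [[0.328, 0.945, 0.003], [0.945, -0.328, 0.001], [0.002, 0.003, -1.0]]
force: [0.3, 2.9, 8.6]
opening: 0.003
```

Request:
{"api": "send_rows", "payload": {
  "moves": [
    [[0,0,0,0,0,0,-1],[0,0,0,0,0,0,-1],[0,0,0,0,0,0,-1],[0,0,0,0,0,0,-1],[0,0,0,0,0,0,-1]]
  ]
}}

```text
time_s: 7.25
position: [0.6582, 0.2529, 0.1416]
tcp_rot: [[0.328, 0.945, 0.003], [0.945, -0.328, 0.001], [0.002, 0.003, -1.0]]
force: [0.5, 2.3, 8.6]
opening: 0.006
```

Request:
{"api": "send_rows", "payload": {
  "moves": [
    [[0,0,0,0,0,-1,-1],[0,0,0,0,0,-1,-1],[0,0,0,0,0,-1,-1],[0,0,0,0,0,-1,-1],[0,0,0,0,0,-1.5,-1]]
  ]
}}

```text
time_s: 7.75
position: [0.6558, 0.2509, 0.1937]
tcp_rot: [[0.328, 0.945, -0.004], [0.945, -0.328, -0.002], [-0.003, -0.003, -1.0]]
force: [0.2, 1.2, -0.0]
opening: 0.006
```

Request:
{"api": "send_rows", "payload": {
  "moves": [
    [[0,0,0,0,0,-3,-1],[0,0,0,0,0,-3,-1],[0,0,0,0,0,-3,-1],[0,0,0,0,0,-2,-1],[0,0,0,0,0,0,-1]]
  ]
}}

```text
time_s: 8.25
position: [0.6585, 0.2527, 0.3083]
tcp_rot: [[0.328, 0.945, 0.006], [0.945, -0.328, 0.002], [0.004, 0.005, -1.0]]
force: [0.7, 1.4, -0.3]
opening: 0.008
```

Request:
{"api": "send_rows", "payload": {
  "moves": [
    [[0,0,0,0,0,0,-1],[0,0,0,0,0,0,-1],[0,0,0,0,0,0,-1],[0,0,0,0,0,0,-1],[0,0,0,0,0,0,-1]]
  ]
}}

```text
time_s: 8.75
position: [0.657, 0.252, 0.3036]
tcp_rot: [[0.328, 0.945, -0.002], [0.945, -0.328, -0.0], [-0.001, -0.001, -1.0]]
force: [0.9, 0.1, 0.8]
opening: 0.008
```

Run:
```python
from h import *
a=capture('scene');b=capture('top')
cv2.imwrite('pics/p2.png',np.vstack([cv2.resize(a[140:280,200:450],None,fx=2,fy=2,interpolation=2),cv2.resize(b[120:260,200:450],None,fx=2,fy=2,interpolation=2)]))
for t in ['large_egg0']:
  for c in['scene','top']:print(c,[(round(d['p'],2),np.round(d['location'],3).tolist()) for d in spot_in(c,t)])
```

```text
scene [(0.79, [0.687, -0.066, 0.035]), (0.78, [0.863, 0.098, 0.035]), (0.62, [0.463, 0.139, 0.039])]
top [(0.66, [0.675, -0.066, 0.042]), (0.6, [0.522, 0.118, 0.039])]
```

View pics/p2.png

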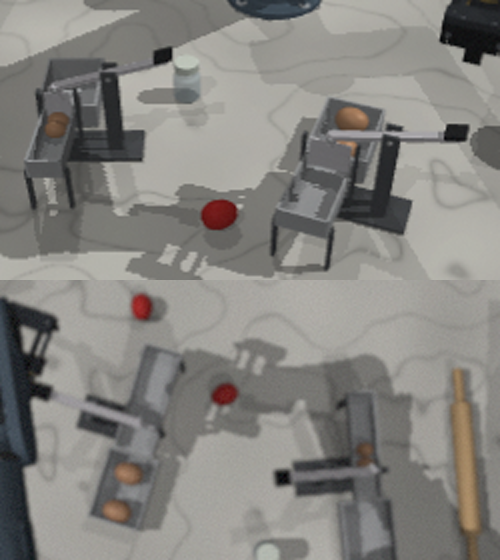

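The last view shows both large eggs in the tray, in the same spots as 2.5 s earlier. The lever is back up with the gate down, and the small dispenser and bystanders are unchanged. The fingers are about 12 cm above the pad, so I'm handing in.

```bash
python3 -c "
from rig import bot
print(bot.hand_in())"
```

```text
the job is handed in; nothing more can be done
None
```

The job is done and handed in, at about 9 s of the 32 s allowed. I pressed the large-egg dispenser's pad down with the closed fingertips and held it there for about 1.6 s. The force while holding was about 8.6 N. Both large eggs rolled into the tray, and I then let the lever spring back and lifted clear.

**Last checks:**
- **Large eggs:** the top and scene pictures show both in the tray, at roughly x = -0.09 and -0.15 m in the dispenser's frame. They were in the same place in two pictures taken about 2.5 s apart.
- **Large lever and gate:** the lever is back up and the gate is down.
- **Small dispenser:** its lever and eggs look unchanged.
- **Bystanders:** the jar and rolling pin look unmoved. The bowl was outside the last crops, so I did not check it again, but the arm stayed well above it.
- **Robot:** the fingertips ended about 12 cm above the pad, touching nothing.

**Disagreements:** the detector also reported the two red look-alikes as large eggs, which I ignored. In the last top picture it found only one of the two large eggs, though both are plain to see there. Hand-in reported no verdict.

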